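# Load the sample carrier through the sprung dust flap of the analyser

### The job

Take the sample carrier with the block-shaped grip out of the white rack and slide it edgewise into the sloping slot of the bench analyser, letting the carrier itself push the sprung dust flap open (never touch the flap with the gripper). Push it fully home, until its flange lies flush on the sloping deck, then let go and leave it there; leave the round-knobbed spare carrier and the other loose things where they are.

Things in the scene. Friction and masses are not known exactly. Their poses are not given: they have to be found in the camera images.
- carrier_grip (a point): Sample carrier to load, about 0.14 kg: flat aluminium plate upright in the rack, a flange, and on top a black block-shaped grip 22 (x) x 34 (y) x 45 (z) mm; this point is the block's centre. z up along the carrier, x across the plate's thickness, y along its width; turned half round about z it is the same. It hangs in the rack by its flange; pull it straight up at least 75 mm to clear.
- carrier_flange (a point): Centre of the underside of that carrier's flange, 26.5 mm below carrier_grip, same axes. Flange: 30 (x) x 66 (y) x 4 (z) mm, below the grip block. Below it the plate, 12 (x) x 50 (y) mm, reaches 70 mm down, its last 6 mm narrowed to 8 x 44 mm.
- slot_mouth (a point): Centre of the slot mouth at the surface of the analyser's sloping deck, 170 mm above the bench. z: outward normal of the deck, leaning 30 degrees from vertical to the analyser's front; x up the slope, y along the slot. Slot 17 (x) x 56 (y) mm, 75 mm deep, straight along -z. The carrier goes in along -z, its axes parallel to these (either way round), till its flange lies on the deck.
- flap (a joint): Angle of the sprung steel flap that shuts the slot, hinged on its upper long edge, swinging inward: 0 shut, 1.5 fully open; about 1.2 with a carrier in. Starting it open takes 3 to 6 N at its middle, more than the carrier's weight. It then presses the carrier toward the lower wall (about 3 N) and holds it by friction: the carrier does not sink home by itself but must be pushed (a few N).
- flap_edge (a point): Middle of the flap's free edge, on its outer face. The flap is 18.5 x 53 x 2.5 mm and lies 3.5 mm below the deck when shut.
- spare_knob (a point): Bystander: a spare carrier with the same plate and flange in the rack's other slot, 110 mm from the first; its grip is a ball of 26 mm diameter on a thin stem of 16 mm. This point is the ball's centre.
- rack: White plastic storage rack fixed to the bench, 80 (x) x 240 (y) x 78 (z) mm, with two slots 17 x 55 mm lying along y at y = +55 and -55 mm; origin at the centre of its underside. Which carrier stands in which slot varies, and so does whether rack or analyser is on the left.
- analyser: Bench analyser fixed to the bench, 280 mm wide (y); origin on the bench vertically below slot_mouth, +x to its rear, z up; its front (-x) faces the robot, give or take its yaw. The deck is flat for 100 mm up and down the slope from the slot and 140 mm to each side; behind it the housing is level, 220 mm above the bench, back to 240 mm behind the origin.
- tape: Bystander: roll of black tape lying flat on the bench behind the rack, 64 mm diameter, 19 mm high; origin at the centre of its underside.
- case: Bystander: small square specimen case with a clear lid, 52 x 52 x 24 mm, on the bench behind the rack; origin at the centre of its underside.
Things that resemble listed ones, but are neither listed nor needed, are in the scene too. Leave any orange, pink or red look-alike of the part that bears carrier_grip alone.

How it is judged (in metres and radians):
On the way:
1. the carrier, part-way into the slot, pushes the flap open (value of joint flap above 0.3 rad and contact force between carrier and flap above 0.2 N and z of carrier_flange in the frame of slot_mouth between 0.012 and 0.068 m), for 0.05 s.
At the end, for the whole second after the job is handed in: The carrier sits in the analyser's slot, square to the deck within 4 degrees, its flange within 3 mm of flush on the deck and within 8 mm of the mouth's centre, holding the flap open (over 0.8 rad), at rest and released (z of carrier_flange in the frame of slot_mouth below 0.003 m and distance between carrier_flange and slot_mouth below 0.008 m and angle between the z axis of carrier_flange and the z axis of slot_mouth, either way round below 0.07 rad and value of joint flap above 0.8 rad and linear speed of carrier below 0.01 m/s); the robot touches nothing.
It fails at once if the gripper touches the flap (contact force between the fingers and flap above 0.5 N).
It fails at once if the spare carrier is moved over 20 mm (distance of spare_knob from where it was at the start of the episode above 0.02 m).
It fails at once if the tape roll is moved over 20 mm (distance of tape from where it was at the start of the episode above 0.02 m).
It fails at once if the specimen case is moved over 20 mm (distance of case from where it was at the start of the episode above 0.02 m).
It also fails if it takes over 45 s, if anything falls off the work surface, if the arm or the gripper's body presses on something with over 40 N, if the wrist force passes 120 N, or if a joint passes its speed limit or range.

### The arm

A 6-joint arm with a two-finger parallel gripper is mounted at the origin on the work surface. World frame = base frame: x ahead of the robot, y to its left, z up, the work surface at z = 0. Lengths are in m, angles in degrees, forces in N, time in s.
With the tool pointing down it reaches from about 0.4 to 0.825 m from the base axis. Payload 7 kg.
Tool frame: the origin (TCP) lies midway between the tips of the shut fingers; the grasp point (between the pads) lies 19 mm behind it (ctrl.grasp_offset is the distance from the TCP to the grasp point, in m); z points along the fingers, x is the direction in which the jaws open and shut, and the axes are right-handed (so a half turn about z gives the same grasp; the last joint's range is limited). The gripper opens to 88 mm and grips with 3 to 60 N. Pads are 19 mm wide; open, the fingers measure 130 mm over their backs; the gripper's body (78 mm by 193 mm) begins 47 mm behind the grasp point.
Start: joints at [89.788, 20.546, 0.682, 0, -70.136, -16.507], TCP at [0.194, 0.646, 0.227] pointing down, gripper open.
Joint ranges: [-176.03, 176.03], [-82.01, 121.73], [-58.28, 71.71], [-173.87, 95.51], [-174.79, -0.11], [-173.66, 173.66]. Speed limits (degrees/s): [136.94, 136.94, 172.46, 180, 180, 180].

### API

Orientations are given as [roll, pitch, yaw] about the fixed x, y, z axes, in that order (R = Rz(yaw) Ry(pitch) Rx(roll)).
In Python, from plant import sensors, snapshot, order, ctrl gives the robot as it stands.
- The arm moves only by the tool send_rows, never from a script. Its argument "commands" is a list of rows, each a list of 3 entries, a list of its own where there are three numbers: the closure, from 0 (fully open) to 1 (shut), then the shift along the world's x, y, z in units of 0.25 m (1.0 is 0.25 m), then the turn, a rotation vector about the world's x, y, z in units of 360 degrees (1.0 is 360 degrees). In form: [[hand, [x, y, z], [ax, ay, az]], ...]. A call has 1 to 12 rows; each row shifts and turns the pose as measured when the row begins; what a row does not reach is not made up. A row lasts 1/10 s, in which the tool goes at most 50 mm and 8.59 degrees, less where a joint would pass 70% of its speed; a pose out of reach is approached as far as the arm can. A call with a number of a shift or a turn outside -1 to 1 is refused whole. A call with a gripper value outside its range is refused whole. The fingers move at their own pace and stop on an object; the grip force is fixed at half the most. Time passes only in rows, so rows that do not move let the fingers close. It gives the time, the measured TCP pose, the force and the opening at its end, in the units of the state.
- sensors.get_obs(): the state, without advancing time (a new reading comes with each control period).
- snapshot(name): name is "scene" or "top"; returns a dict with "color" (384x512x3 uint8, blue, green, red), "z_map" (384x512 float32, m along the optical axis (not along the pixel's ray), 0 where there is no reading), "mtx" (3x3 intrinsics, pixels), "k1" (the pictures are not rectified: a ray, as slopes to the right and down, at radius r is drawn at 1 + k1 r^2 times it, then the intrinsics apply), "xyz" and "attitude" of the camera in the world. Camera axes: x right, y down, z forward; pixel columns grow to the right and rows downward; lengths in m; the calibration is good to about 2 mm. A picture is of the moment at which its call begins.
- order.close_job(): hands the job in, once; it reports no verdict.
The state is a dict: "clock": time; "joint_pos": joint angles; "qvel": joint speeds; "tau": joint torques, N m; "tool_pos": TCP position; "orientation": TCP orientation; "force": force on the tool from outside, world axes, zero at the start; "moment": the same for the moment, N m; "opening": finger opening in m.
Only numpy, scipy, OpenCV 4.12 (cv2) and the standard library are available. Lean on these libraries where they do the work, as an engineer would, in place of code of your own. Each camera call takes 0.05 s, during which the arm holds its last target.

## Working session

There is one attempt and no reset: what is moved stays moved. The work goes in short steps, Python scripts to look and compute and a tool call to move; the robot and the scene stay as the last step left them, time stands still between calls to the robot, and variables do not carry over. Pictures are saved under pics/ and viewed, and the job is handed in when it is done.

Besides the shell and the picture viewer there is one more tool, called after "Request:" as name([rows], argument=value, ...), one row to a line, values as JSON. send_rows: Moves the arm, as the interface text tells. Its arguments: {"type":"object","properties":{"commands":{"type":"array","items":{"type":"array"}}},"required":["commands"]}

```bash
mkdir -p pics; ls; cat > h.py <<'E'
import numpy as np, cv2, pickle
from scipy.spatial.transform import Rotation as R
def Rm(a):
    a=np.asarray(a,float)
    return a if a.shape==(3,3) else R.from_euler('xyz',a,degrees=True).as_matrix()
def save(n,f):
    from plant import snapshot
    s=snapshot(n); cv2.imwrite(f'pics/{f}.png',s['color']); pickle.dump(s,open(f'{f}.pkl','wb')); return s
def load(f): return pickle.load(open(f'{f}.pkl','rb'))
def cloud(s):
    h,w=s['z_map'].shape; K=np.array(s['mtx']); u,v=np.meshgrid(np.arange(w),np.arange(h))
    p=np.stack([u,v],-1).reshape(-1,1,2).astype(np.float64)
    q=cv2.undistortPoints(p,K,np.array([s['k1'],0,0,0,0.]))[:,0]
    z=s['z_map'].reshape(-1); P=np.c_[q*z[:,None],z]
    P=P@Rm(s['attitude']).T+np.array(s['xyz']); P[z==0]=np.nan
    return P.reshape(h,w,3)
def proj(s,X):
    Rw=Rm(s['attitude']); X=(np.atleast_2d(X)-np.array(s['xyz']))@Rw
    return cv2.projectPoints(X.reshape(-1,1,3),np.zeros(3),np.zeros(3),np.array(s['mtx']),np.array([s['k1'],0,0,0,0.]))[0][:,0]
E
python3 - <<'E'
from h import *
from plant import sensors,ctrl
print(sensors.get_obs()); print(ctrl.grasp_offset)
for n in('scene','top'):
    s=save(n,n+'0'); print(n,s['mtx'],s['k1'],s['xyz'],s['attitude'])
E
```

```text
pics
{'clock': 0.0, 'joint_pos': array([ 8.97883497e+01,  2.05903735e+01,  6.33528306e-01, -2.30071403e-02,
       -7.01353786e+01, -1.65073683e+01]), 'qvel': array([-1.70457614e-02,  4.77986886e-02,  8.97937192e-05,  2.36667113e-02,
        4.45378851e-02,  8.32298143e-02]), 'tau': array([-1.18912860e-03, -5.82718134e+01,  2.93078935e+01,  6.99760392e+00,
        6.88961009e-03, -1.47287392e-04]), 'tool_pos': array([0.19404481, 0.64598695, 0.22562372]), 'orientation': array([-1.79994529e+02, -9.45687382e-02, -1.06726858e+02]), 'force': array([ 0.44108981, -0.18733092, -0.28001546]), 'moment': array([-0.04963505, -0.03328157, -0.00287896]), 'opening': 0.08769915582802634}
0.0188
scene [[464.62450914   0.         250.07579461]
 [  0.         464.62450914 189.84698566]
 [  0.           0.           1.        ]] 0.03333172985148365 [ 1.09298793 -0.69927718  0.85061514] [-127.95926034    0.71384657   34.39740404]
top [[446.21110732   0.         251.96534989]
 [  0.         446.21110732 194.40847461]
 [  0.           0.           1.        ]] -0.143666773630368 [0.3386809  0.05941708 1.17064908] [-166.81869211    0.38029402  -89.73400903]
```

View pics/scene0.png

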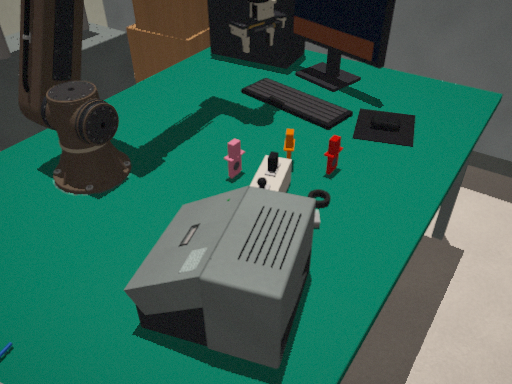

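View pics/top0.png

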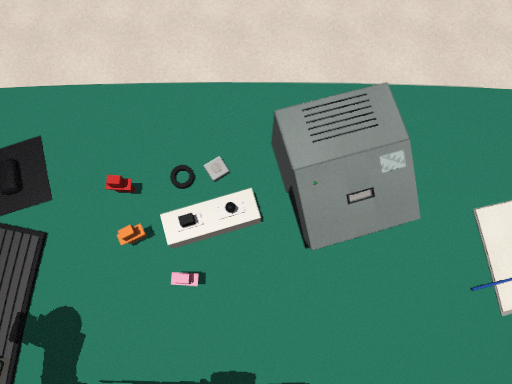

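The scene view is oblique. The top view shows the rack with the block grip at about (187,219) and the knob at (231,207). The slot is at about (361,196), and there are coloured look-alikes at (118,183), (131,234) and (184,279).

```bash
python3 - <<'E'
from h import *
s=load('top0'); C=cloud(s)
np.set_printoptions(precision=4,suppress=True)
for uv in [(187,219),(183,218),(231,207),(361,196),(330,205),(390,190),(360,220),(357,170),(180,235),(250,212),(184,279),(131,234),(216,168),(181,176)]: print(uv,C[uv[1],uv[0]])
# deck plane
m=np.zeros(s['z_map'].shape,np.uint8); cv2.fillPoly(m,[np.array([[312,185],[375,170],[405,215],[318,238]])],1); m[185:207,343:380]=0
P=C[m>0]; P=P[~np.isnan(P[:,0])]; c=np.median(P,0)
for i in range(4):
    c=P.mean(0); n=np.linalg.svd(P-c)[2][2]; n*=np.sign(n[2]); d=abs((P-c)@n); P=P[d<0.004]
print('deck',c,n,np.degrees(np.arccos(n[2])),'yaw',np.degrees(np.arctan2(-n[1],-n[0])),d.std(),len(P))
def crop(f,im,x0,y0,x1,y1,k): cv2.imwrite(f'pics/{f}.png',cv2.resize(im[y0:y1,x0:x1],None,fx=k,fy=k,interpolation=cv2.INTER_CUBIC))
crop('c_slot',s['color'],330,170,395,220,12); crop('c_rack',s['color'],155,180,265,250,7)
s2=load('scene0'); crop('c_slot_s',s2['color'],160,210,220,255,12); crop('c_rack_s',s2['color'],220,130,330,215,7)
E
```

```text
(187, 219) [0.5232 0.2226 0.1228]
(183, 218) [0.5252 0.232  0.1248]
(231, 207) [0.5531 0.1177 0.1218]
(361, 196) [ 0.5712 -0.1869  0.1648]
(330, 205) [ 0.549  -0.1126  0.1681]
(390, 190) [ 0.5862 -0.2574  0.1636]
(360, 220) [ 0.5193 -0.1883  0.1372]
(357, 170) [ 0.6237 -0.1721  0.2005]
(180, 235) [0.4908 0.2458 0.0774]
(250, 212) [0.5488 0.0725 0.0817]
(184, 279) [0.3813 0.2259 0.1174]
(131, 234) [0.4877 0.3606 0.1094]
(216, 168) [0.6794 0.165  0.0248]
(181, 176) [ 0.6646  0.2632 -0.0023]
deck [ 0.5497 -0.1638  0.1594] [-0.4804 -0.1367  0.8663] 29.964374122293922 yaw 15.886333150651412 0.0009319715575638983 3244
```

View pics/c_slot.png

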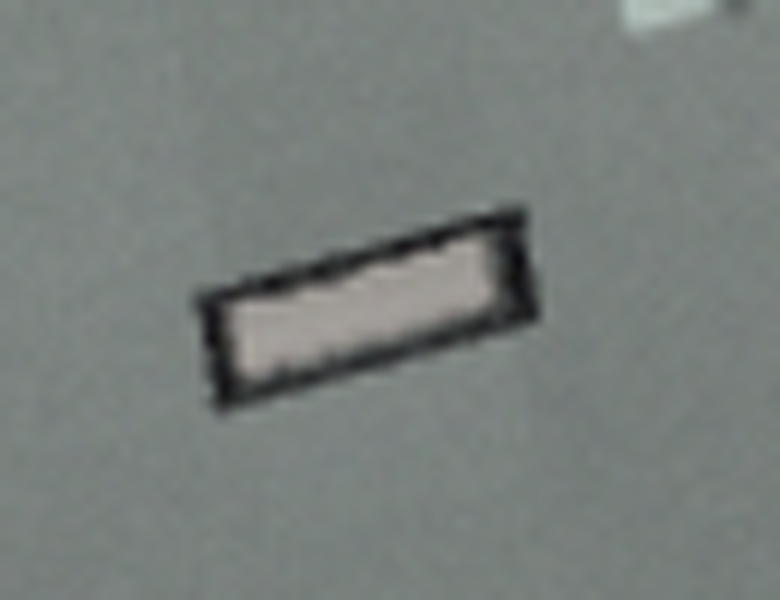

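View pics/c_rack.png

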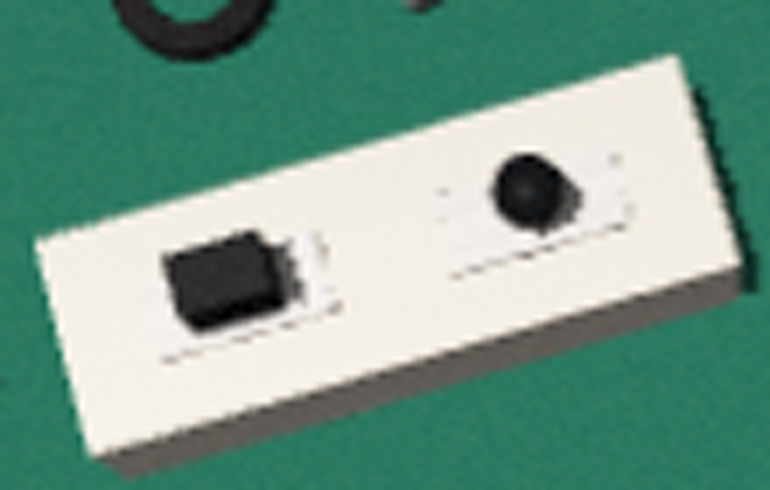

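View pics/c_slot_s.png

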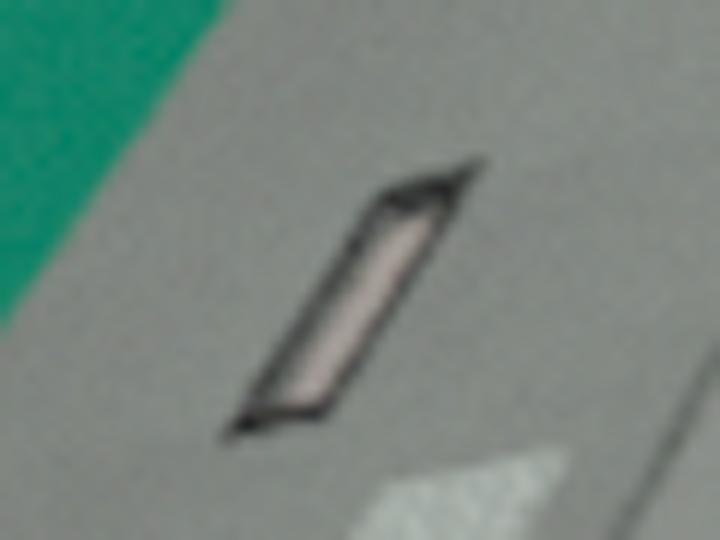

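View pics/c_rack_s.png

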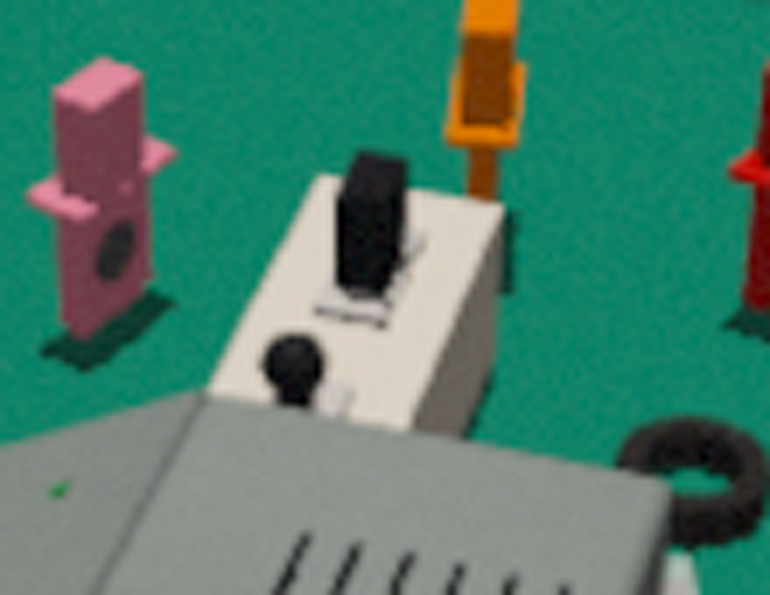

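```bash
cat > fit.py <<'E'
from h import *
from scipy.optimize import least_squares
np.set_printoptions(precision=4,suppress=True)
def up(p,o,k): return (np.array(p,float)+.5)/k-.5+np.array(o)
t,sc=load('top0'),load('scene0')
# slot corners, order (x+,y+),(x+,y-),(x-,y-),(x-,y+)
tc=up([(200,298),(525,212),(540,315),(220,405)],(330,170),12)
scn=up([(483,160),(325,412),(228,435),(388,190)],(160,210),12)
obj=np.array([(8.5,28),(8.5,-28),(-8.5,-28),(-8.5,28)])/1000
def slotpts(q):
    Rz=R.from_euler('z',q[2]).as_matrix()@R.from_euler('y',-np.radians(30)).as_matrix()
    return np.c_[obj,np.zeros(4)]@Rz.T+[q[0],q[1],0.17+(q[3] if len(q)>3 else 0)]
for nm,f in dict(top=lambda q:(proj(t,slotpts(q))-tc).ravel(), scene=lambda q:(proj(sc,slotpts(q))-scn).ravel(),
  both=lambda q:np.r_[(proj(t,slotpts(q))-tc).ravel(),(proj(sc,slotpts(q))-scn).ravel()]).items():
    for q0 in ([.57,-.187,.26],[.57,-.187,.26,0]):
        r=least_squares(f,q0); print('slot',nm,r.x,np.degrees(r.x[2]),np.round(r.fun,1))
rc=up([(38,242),(680,57),(742,265),(93,457)],(155,180),7)
ro=np.array([(40,120),(40,-120),(-40,-120),(-40,120)])/1000
def rack(q):
    return np.c_[ro,np.zeros(4)]@R.from_euler('z',q[2]).as_matrix().T+[q[0],q[1],.078]
r=least_squares(lambda q:(proj(t,rack(q))-rc).ravel(),[.54,.17,.26]); q=r.x
print('rack',q,np.degrees(q[2]),np.round(r.fun,1))
Rz=R.from_euler('z',q[2]).as_matrix()
for y in(.055,-.055): print('slot',Rz@[0,y,0]+[q[0],q[1],0])
# block top corners, top & scene
bt=up([(163,258),(256,232),(277,268)],(155,180),7)
C=cloud(t); P=C[205:232,172:205].reshape(-1,3); P=P[P[:,2]>.118]; print('blocktop',len(P),P.mean(0),P.min(0),P.max(0),cv2.minAreaRect(P[:,:2].astype(np.float32)*1000))
m=(C[...,2]>.075)&(C[...,2]<.081); m[:, :150]=0;m[:,270:]=0;m[250:]=0; print(np.median(C[m],0))
E
python3 fit.py
```

```text
slot top [ 0.5719 -0.1845  0.259 ] 14.842030332125926 [ 2.4  0.4 -2.   1.6 -2.2 -0.2  1.8 -1.7]
slot top [ 0.5336 -0.1445  0.2681  0.1647] 15.358641713569561 [ 0.   0.4  0.1  0.2  0.1 -0.3 -0.2 -0.4]
slot scene [ 0.5723 -0.1823  0.2397] 13.73124109196935 [-1.8  2.5 -0.4 -1.3  1.8 -2.   0.4  1.3]
slot scene [ 0.663  -0.2722  0.2813  0.1189] 16.117040224409315 [-0.4  0.1 -0.3  0.3  0.4  0.1  0.3 -0.5]
slot both [ 0.5723 -0.1835  0.2498] 14.309881855902653 [ 1.9  0.1 -2.4  1.5 -2.7 -0.2  1.3 -2.  -2.2  2.7 -0.6 -1.   1.5 -1.6
 -0.1  1.6]
slot both [ 0.5725 -0.1837  0.2502  0.0014] 14.336299729140295 [ 2.1 -0.1 -2.2  1.3 -2.5 -0.5  1.5 -2.2 -2.3  2.3 -0.7 -1.4  1.4 -2.
 -0.2  1.2]
rack [0.5392 0.172  0.2936] 16.821684000104433 [-0.1  0.1 -0.1 -0.1  0.2  0.1 -0.1 -0.1]
slot [0.5233 0.2247 0.    ]
slot [0.5551 0.1194 0.    ]
blocktop 143 [0.523  0.225  0.1249] [0.5078 0.206  0.1183] [0.5378 0.2437 0.13  ] ((523.5834350585938, 225.1248779296875), (22.520952224731445, 34.18867111206055), 17.168170928955078)
[0.5392 0.1733 0.0773]
```

```bash
cat > fit2.py <<'E'
from fit import *
print('-----')
def sp(q):
    o=obj*[q[3],q[4]]
    return np.c_[o,np.zeros(4)]@(R.from_euler('z',q[2]).as_matrix()@R.from_euler('y',-np.radians(30)).as_matrix()).T+[q[0],q[1],.17]
for nm,f in dict(top=lambda q:(proj(t,sp(q))-tc).ravel(), scene=lambda q:(proj(sc,sp(q))-scn).ravel(),both=lambda q:np.r_[(proj(t,sp(q))-tc).ravel(),(proj(sc,sp(q))-scn).ravel()]).items():
    r=least_squares(f,[.57,-.187,.26,1,1]); q=r.x; print(nm,q[:3],np.degrees(q[2]),q[3]*17,q[4]*56,np.round(r.fun,1))
# deck outline yaw check
E
python3 fit2.py | sed -n '/-----/,$p'
```

```text
-----
top [ 0.572  -0.1846  0.2683] 15.371898709204562 21.889485818350725 66.59859506392648 [ 0.1  0.1 -0.1 -0.1  0.1  0.1 -0.1 -0.1]
scene [ 0.572  -0.1819  0.2737] 15.680499420634654 22.985615864537497 66.97102859851108 [-0.   0.2  0.1  0.  -0.  -0.  -0.  -0.2]
both [ 0.5722 -0.1833  0.2714] 15.54908638804876 22.394341381413582 66.58103488481932 [-0.5 -0.1 -0.7 -0.3 -0.5  0.  -0.6 -0.1 -0.5  0.7 -0.4  0.5 -0.3  0.4
 -0.3  0.2]
```

The slot outline fits from both views agree: mouth ≈ (0.572, -0.183, 0.170), yaw ≈ 15.6°. The block is at ≈ (0.5235, 0.225), yaw ≈ 17°. Next I move above the block.

Request:
send_rows([
  [0,[0.12,-0.153,0],[0,0,-0.014]],
  [0,[0.12,-0.153,0],[0,0,-0.014]],
  [0,[0.12,-0.153,0],[0,0,-0.014]],
  [0,[0.12,-0.153,0],[0,0,-0.014]],
  [0,[0.12,-0.153,0],[0,0,-0.014]],
  [0,[0.12,-0.153,0],[0,0,-0.014]],
  [0,[0.12,-0.153,0],[0,0,-0.014]],
  [0,[0.12,-0.153,0],[0,0,-0.014]],
  [0,[0.12,-0.153,0],[0,0,-0.014]],
  [0,[0.12,-0.153,0],[0,0,-0.014]],
  [0,[0,0,0],[0,0,0]],
])

```text
clock: 1.2
tool_pos: [0.4974, 0.2486, 0.2202]
orientation: [-179.9, -0.5, -159.0]
force: [-0.5, -0.1, 0.5]
opening: 0.0878
```

Request:
send_rows([
  [0,[0.105,-0.094,0],[0,0,-0.012]],
  [0,[0,0,0],[0,0,0]],
])

```text
clock: 1.4
tool_pos: [0.5246, 0.2228, 0.2197]
orientation: [-179.8, -0.6, -163.6]
force: [-0.4, 1.2, -1.4]
opening: 0.0877
```

```bash
python3 - <<'E'
from h import *
from plant import sensors
o=sensors.get_obs(); print(o['tool_pos'],o['orientation'],o['joint_pos'])
for n in('scene','top'):
    s=save(n,n+'1')
    x=(200,60,360,230) if n=='scene' else (140,150,290,270)
    cv2.imwrite(f'pics/c1_{n}.png',cv2.resize(s['color'][x[1]:x[3],x[0]:x[2]],None,fx=4,fy=4,interpolation=2))
    tp=o['tool_pos']; Rt=Rm(o['orientation'])
    print(n,proj(s,[tp,tp+Rt@[.044,0,0],tp-Rt@[.044,0,0]])-[x[0],x[1]])
E
```

```text
[0.52463606 0.22281026 0.2196896 ] [-179.84792621   -0.55628379 -163.60177721] [ 42.59742953  11.33981662 -12.93339942  -0.11919948 -66.29310343
 -26.15000398]
scene [[72.48616178 66.66776998]
 [56.74620004 64.13389726]
 [88.50570984 69.24128217]]
top [[40.35133559 60.59097266]
 [45.2722593  79.76506088]
 [35.57245333 41.80655789]]
```

View pics/c1_scene.png

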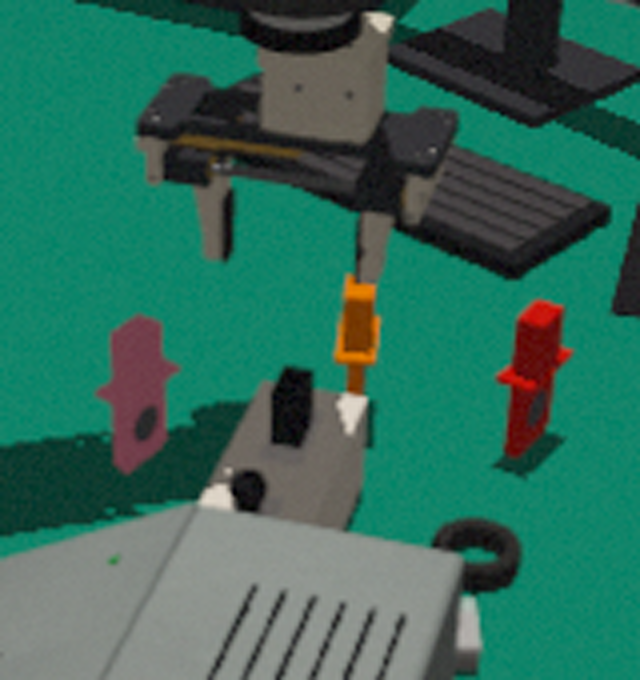

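View pics/c1_top.png

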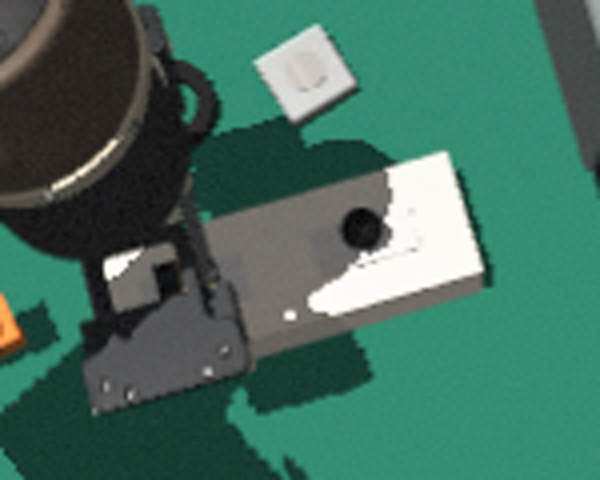

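The scene view shows the fingertip midpoint at crop pixel (293,269), against a predicted (290,267). So the cameras and the arm agree, and I descend.

Request:
send_rows([
  [0,[-0.004,0.008,-0.14],[0.0008,-0.0014,0.0016]],
  [0,[0,0,-0.14],[0,0,0]],
  [0,[0,0,-0.14],[0,0,0]],
  [0,[0,0,0],[0,0,0]],
])

```text
clock: 1.9
tool_pos: [0.5201, 0.23, 0.1135]
orientation: [179.9, 0.2, -162.4]
force: [-0.2, -0.6, 0.0]
opening: 0.0875
```

Request:
send_rows([
  [0,[0.014,-0.02,-0.05],[0,0,-0.0016]],
  [0,[0,0,-0.05],[0,0,0]],
  [0,[0,0,0],[0,0,0]],
])

```text
clock: 2.2
tool_pos: [0.5245, 0.2272, 0.0899]
orientation: [179.8, 0.4, -162.8]
force: [0.1, 0.2, 0.5]
opening: 0.0877
```

Request:
send_rows([
  [0,[-0.002,-0.009,-0.008],[-0.0003,0.001,0]],
  [0,[0,0,0],[0,0,0]],
])

```text
clock: 2.4
tool_pos: [0.5248, 0.2255, 0.0892]
orientation: [179.8, 0.1, -162.8]
force: [0.5, -0.5, 0.2]
opening: 0.0876
```

Request:
send_rows([
  [1,[0,0,0],[0,0,0]],
  [1,[0,0,0],[0,0,0]],
  [1,[0,0,0],[0,0,0]],
  [1,[0,0,0],[0,0,0]],
  [1,[0,0,0],[0,0,0]],
  [1,[0,0,0],[0,0,0]],
])

```text
clock: 3.0
tool_pos: [0.526, 0.2261, 0.0914]
orientation: [179.7, 0.3, -162.8]
force: [-1.0, 0.3, 0.0]
opening: 0.0451
```

Request:
send_rows([
  [1,[0,0,0],[0,0,0]],
  [1,[0,0,0],[0,0,0]],
  [1,[0,0,0],[0,0,0]],
  [1,[0,0,0],[0,0,0]],
  [1,[0,0,0],[0,0,0]],
])

```text
clock: 3.5
tool_pos: [0.5257, 0.2259, 0.0914]
orientation: [179.7, 0.3, -162.8]
force: [0.9, -0.6, -0.0]
opening: 0.0221
```

Request:
send_rows([
  [1,[0,0,0.05],[0,0,0]],
  [1,[0,0,0.1],[0,0,0]],
  [1,[0,0,0.1],[0,0,0]],
  [1,[0,0,0.1],[0,0,0]],
  [1,[0,0,0.1],[0,0,0]],
  [1,[0,0,0.1],[0,0,0]],
  [1,[0,0,0.1],[0,0,0]],
  [1,[0,0,0],[0,0,0]],
])

```text
clock: 4.3
tool_pos: [0.5235, 0.2238, 0.264]
orientation: [179.8, 0.2, -162.8]
force: [-0.2, 0.0, -1.9]
opening: 0.0218
```

```bash
python3 - <<'E'
from h import *
from plant import sensors
o=sensors.get_obs(); print(o['tool_pos'],o['orientation'],o['joint_pos'],o['force'],o['opening'])
s=save('scene','scene2'); x=(200,60,360,230)
cv2.imwrite('pics/c2.png',cv2.resize(s['color'][x[1]:x[3],x[0]:x[2]],None,fx=4,fy=4,interpolation=2))
E
```

```text
[0.52346045 0.22379301 0.26400731] [ 1.79773767e+02  1.69979328e-01 -1.62798859e+02] [ 42.74435189   9.20247738  -9.69838343  -0.13849255 -70.84827601
 -25.49772617] [-0.1814033   0.03358837 -1.85097118] 0.02176985117132057
```

View pics/c2.png

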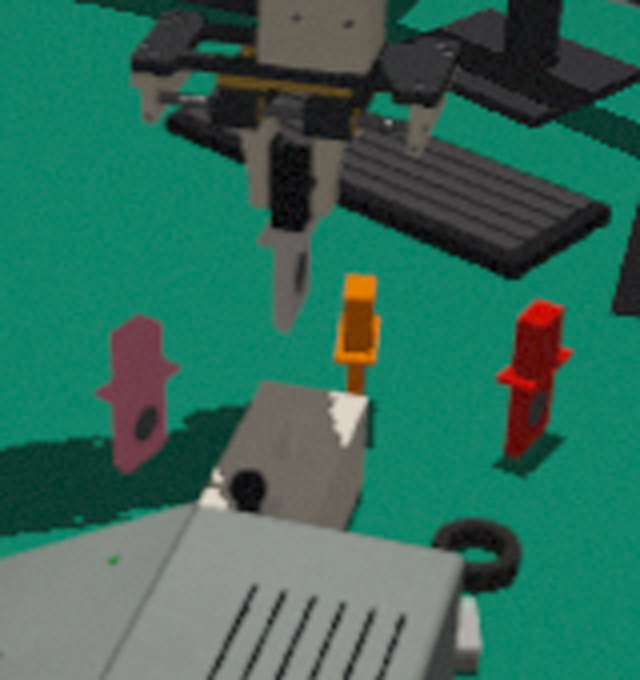

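Request:
send_rows([
  [1,[0,-0.1,0.01],[0,0,0]],
  [1,[0,-0.16,0.01],[0.002,-0.0072,-0.0004]],
  [1,[0,-0.16,0.01],[0.002,-0.0072,-0.0004]],
  [1,[0,-0.16,0.01],[0.002,-0.0072,-0.0004]],
  [1,[0,-0.16,0.01],[0.002,-0.0072,-0.0004]],
  [1,[0,-0.16,0.01],[0.002,-0.0072,-0.0004]],
  [1,[0,-0.16,0.01],[0.002,-0.0072,-0.0004]],
  [1,[0,-0.16,0.01],[0.002,-0.0072,-0.0004]],
  [1,[0,-0.16,0.01],[0.002,-0.0072,-0.0004]],
  [1,[0,0,0],[0,0,0]],
])

```text
clock: 5.35
tool_pos: [0.5127, -0.134, 0.276]
orientation: [-179.6, 21.5, -163.8]
force: [-0.0, -0.2, -2.2]
opening: 0.0217
```

```bash
cat > goal.py <<'E'
from h import *
from plant import sensors
import sys
np.set_printoptions(precision=4,suppress=True)
M=np.array([.572,-.1833,.170]); yaw=15.6; OFF=.0134
RS=Rm([0,-30,yaw]); RS=R.from_euler('z',yaw,degrees=True).as_matrix()@R.from_euler('y',-30,degrees=True).as_matrix()
n=RS[:,2]; RT=RS@np.diag([-1,1,-1])
o=sensors.get_obs(); p=o['tool_pos']; Rt=Rm(o['orientation'])
fl=p+Rt[:,2]*OFF
print('clk',o['clock'],'pos',p,'rpy',o['orientation'],'F',o['force'],'open',o['opening'])
print('F slot',RS.T@o['force'],'joints',o['joint_pos'])
print('flange in slot mm',1000*RS.T@(fl-M),'tip mm',1000*RS.T@(p+Rt[:,2]*(OFF+.07)-M))
h=float(sys.argv[1])/1000
dr=R.from_matrix(RT@Rt.T).as_rotvec()
print('rot err deg',np.degrees(dr),'in slot axes',RS.T@np.degrees(dr),'units',dr/2/np.pi)
print('shift units to h',(M+n*(h+OFF)-p)/.25, 'n unit per mm',n*.001/.25)
E
python3 goal.py 95
```

```text
clk 5.35 pos [ 0.5127 -0.134   0.276 ] rpy [-179.5605   21.5135 -163.7853] F [-0.0173 -0.2177 -2.1816] open 0.02169450879284
F slot [-1.156  -0.205  -1.8517] joints [  3.2093  -6.0391 -25.132   -5.6274 -49.9406  15.7483]
flange in slot mm [ 13.0034  63.3735 100.4401] tip mm [ 2.6771 63.112  31.2064]
rot err deg [ 2.707  -8.0529 -0.4224] in slot axes [ 0.1713 -8.4843 -0.5867] units [ 0.0075 -0.0224 -0.0012]
shift units to h [ 0.0284 -0.2555 -0.0483] n unit per mm [-0.0019 -0.0005  0.0035]
```

Request:
send_rows([
  [1,[0.01,-0.085,-0.008],[0.0025,-0.0075,-0.0004]],
  [1,[0.01,-0.085,-0.008],[0.0025,-0.0075,-0.0004]],
  [1,[0.01,-0.085,-0.008],[0.0025,-0.0075,-0.0004]],
  [1,[0,0,0],[0,0,0]],
])

```text
clock: 5.75
tool_pos: [0.5168, -0.2003, 0.266]
orientation: [179.8, 30.0, -164.7]
force: [-0.5, -0.6, -1.9]
opening: 0.0218
```

```bash
python3 goal.py 90
```

```text
clk 5.75 pos [ 0.5168 -0.2003  0.266 ] rpy [ 179.7876   30.0227 -164.6978] F [-0.5249 -0.5882 -1.931 ] open 0.02179855554916693
F slot [-1.5403 -0.4254 -1.3404] joints [-11.1817  -4.0828 -22.6932 -18.4646 -45.6402  36.4946]
flange in slot mm [-2.0088 -1.5445 98.6573] tip mm [-1.9803 -1.4671 28.6574]
rot err deg [-0.1833 -0.0271  0.1916] in slot axes [-0.0634  0.0232  0.2578] units [-0.0005 -0.0001  0.0005]
shift units to h [ 0.0217  0.0125 -0.026 ] n unit per mm [-0.0019 -0.0005  0.0035]
```

Request:
send_rows([
  [1,[0.022,0.0125,-0.026],[-0.0005,0,0.0005]],
  [1,[0.019,0.005,-0.035],[0,0,0]],
  [1,[0,0,0],[0,0,0]],
])

```text
clock: 6.05
tool_pos: [0.5264, -0.1945, 0.2476]
orientation: [179.8, 29.7, -164.5]
force: [0.3, -0.1, -1.2]
opening: 0.0217
```

```bash
python3 goal.py 75; python3 - <<'E'
from h import *
for n,x in (('scene',(130,140,250,260)),('top',(300,130,420,250))):
    s=save(n,n+'3')
    cv2.imwrite(f'pics/c3_{n}.png',cv2.resize(s['color'][x[1]:x[3],x[0]:x[2]],None,fx=5,fy=5,interpolation=2))
E
```

```text
clk 6.05 pos [ 0.5264 -0.1945  0.2476] rpy [ 179.8403   29.7055 -164.5246] F [ 0.2651 -0.0599 -1.1931] open 0.021714078494965233
F slot [-0.3894 -0.129  -1.1529] joints [ -9.9473  -2.5785 -23.7576 -18.3579 -43.1125  36.0644]
flange in slot mm [-1.8727  1.4552 77.2612] tip mm [-2.2323  1.5748  7.2622]
rot err deg [-0.0545 -0.3209  0.0451] in slot axes [-0.0976 -0.2944  0.1085] units [-0.0002 -0.0009  0.0001]
shift units to h [ 0.0119 -0.0026 -0.0042] n unit per mm [-0.0019 -0.0005  0.0035]
```

View pics/c3_scene.png

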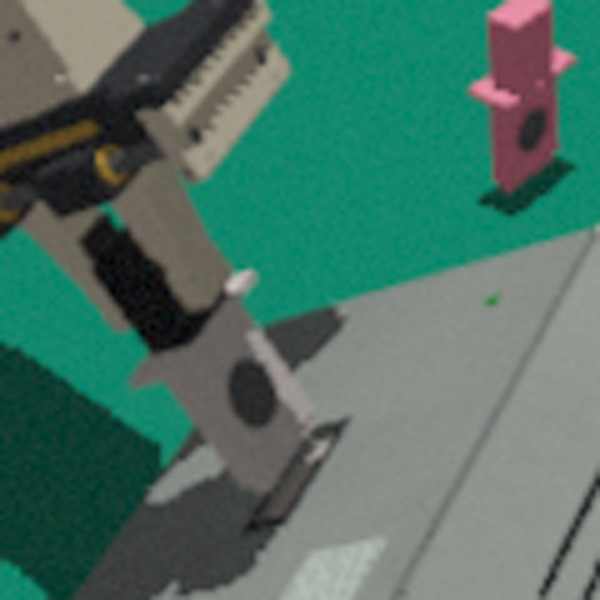

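View pics/c3_top.png

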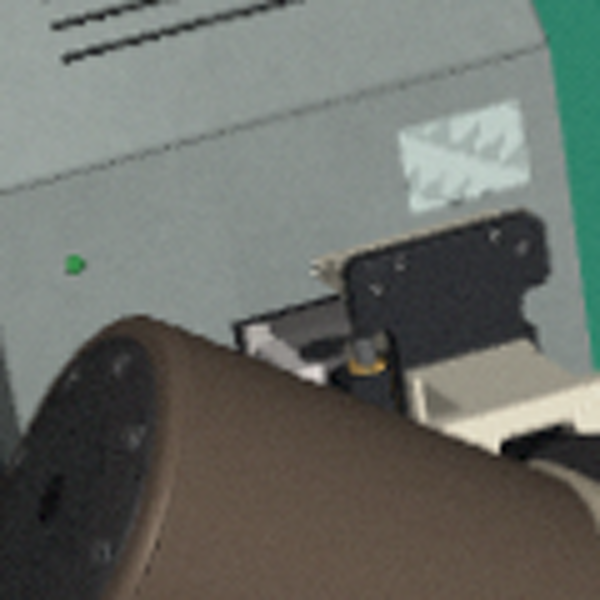

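```bash
cat > ov.py <<'E'
from h import *
from plant import sensors
import sys
def ov(s,out,x,k,carrier=True):
    o=sensors.get_obs(); p=o['tool_pos']; Rt=Rm(o['orientation'])
    RS=R.from_euler('z',15.6,degrees=True).as_matrix()@R.from_euler('y',-30,degrees=True).as_matrix()
    M=np.array([.572,-.1833,.17])
    im=cv2.resize(s['color'][x[1]:x[3],x[0]:x[2]],None,fx=k,fy=k,interpolation=2)
    def dr(P,c,closed=True):
        q=(proj(s,P)-[x[0],x[1]]+.5)*k-.5
        cv2.polylines(im,[np.round(q).astype(int)],closed,c,1)
    def rect(a,b,z): return np.array([(a,b,z),(a,-b,z),(-a,-b,z),(-a,b,z)])/1000
    T=lambda P:p+(P@np.diag([1,1,-1.])+[0,0,.0134])@Rt.T   # carrier z opposite tool z
    dr(T(rect(15,33,0)),(0,255,255)); dr(T(rect(6,25,-64)),(0,255,0)); dr(T(rect(6,25,0)),(0,255,0)); dr(T(rect(4,22,-70)),(255,0,255))
    dr(rect(11,33,0)@RS.T+M,(0,0,255)); dr(rect(8.5,28,0)@RS.T+M,(0,128,255))
    cv2.imwrite(out,im)
if __name__=='__main__': ov(load('scene3'),'pics/ov3.png',(145,180,215,260),10)
E
python3 ov.py
```

```text
(no output)
```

View pics/ov3.png

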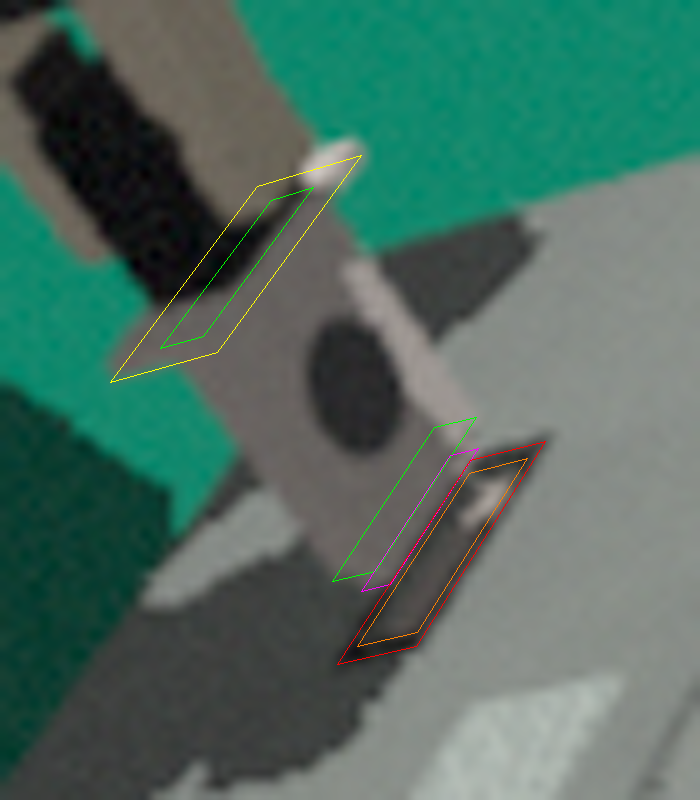

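The overlay matches: the predicted flange and plate corners lie within about 1 mm of the image, for example the plate corner at overlay pixel (333,581). Next I centre the carrier and start inserting.

Request:
send_rows([
  [1,[0.012,-0.0026,-0.004],[-0.0002,-0.0009,0.0001]],
  [1,[0.01,0.0027,-0.017],[0,0,0]],
  [1,[0.01,0.0027,-0.017],[0,0,0]],
])

```text
clock: 6.45
tool_pos: [0.5362, -0.1927, 0.2404]
orientation: [-179.8, 30.2, -164.1]
force: [-3.2, -0.8, 2.6]
opening: 0.0221
```

```bash
python3 goal.py 60
```

```text
clk 6.45 pos [ 0.5362 -0.1927  0.2404] rpy [-179.7956   30.2077 -164.11  ] F [-3.184  -0.7797  2.5546] open 0.022070277751695205
F slot [-1.5601  0.1053  3.8505] joints [ -9.5422  -1.634  -23.9353 -18.763  -41.431   36.6124]
flange in slot mm [ 3.2102  0.5686 66.1202] tip mm [ 3.4647  0.4971 -3.8793]
rot err deg [ 0.1139  0.2479 -0.1874] in slot axes [ 0.059   0.2082 -0.2505] units [ 0.0003  0.0007 -0.0005]
shift units to h [ 0.0019 -0.0019 -0.0275] n unit per mm [-0.0019 -0.0005  0.0035]
```

Request:
send_rows([
  [1,[-0.006,-0.003,-0.012],[0.0003,0.0007,-0.0005]],
  [1,[0.006,0.002,-0.02],[0,0,0]],
])

```text
clock: 6.65
tool_pos: [0.5374, -0.1933, 0.2339]
orientation: [-179.9, 30.1, -164.3]
force: [-4.2, -1.6, 3.1]
opening: 0.0222
```

```bash
python3 goal.py 55
```

```text
clk 6.65 pos [ 0.5374 -0.1933  0.2339] rpy [-179.8559   30.1323 -164.3009] F [-4.1844 -1.6455  3.146 ] open 0.02221849129990762
F slot [-2.3005 -0.4596  4.9609] joints [ -9.5808  -1.126  -24.2461 -18.9781 -40.7073  36.8171]
flange in slot mm [ 0.7786 -0.3711 59.985 ] tip mm [  0.9405  -0.4865 -10.0147]
rot err deg [ 0.0844  0.1611 -0.0268] in slot axes [ 0.0945  0.1324 -0.0856] units [ 0.0002  0.0004 -0.0001]
shift units to h [ 0.0067  0.0033 -0.0188] n unit per mm [-0.0019 -0.0005  0.0035]
```

Request:
send_rows([
  [1,[0.0067,0.0033,-0.019],[0.0002,0.0004,0]],
  [1,[0.009,0.0027,-0.018],[0,0,0]],
  [1,[0.009,0.0027,-0.018],[0,0,0]],
])

```text
clock: 6.95
tool_pos: [0.5429, -0.1915, 0.2187]
orientation: [180.0, 29.9, -164.4]
force: [-1.1, 0.1, 2.3]
opening: 0.022
```

```bash
python3 goal.py 40
```

```text
clk 6.95 pos [ 0.5429 -0.1915  0.2187] rpy [ 179.9885   29.9269 -164.417 ] F [-1.0883  0.1347  2.3091] open 0.021993714579718677
F slot [0.2782 0.4224 2.5058] joints [ -9.2713   0.2408 -24.7854 -19.4646 -39.0372  37.2245]
flange in slot mm [-1.8153 -0.0434 43.9076] tip mm [ -1.9045  -0.0398 -26.0924]
rot err deg [ 0.0101 -0.073   0.0112] in slot axes [-0.003  -0.0731  0.0147] units [ 0.     -0.0002  0.    ]
shift units to h [ 0.0135  0.0039 -0.0099] n unit per mm [-0.0019 -0.0005  0.0035]
```

Request:
send_rows([
  [1,[0.014,0.004,-0.012],[0,-0.0002,0]],
  [1,[0.0105,0.003,-0.017],[0,0,0]],
  [1,[0.0105,0.003,-0.017],[0,0,0]],
])

```text
clock: 7.25
tool_pos: [0.5511, -0.1885, 0.2043]
orientation: [179.9, 29.8, -164.5]
force: [-1.6, -0.7, -1.4]
opening: 0.0224
```

```bash
python3 goal.py 25
```

```text
clk 7.25 pos [ 0.5511 -0.1885  0.2043] rpy [ 179.8778   29.807  -164.4788] F [-1.5564 -0.6744 -1.3507] open 0.022411727408140292
F slot [-2.1307 -0.231  -0.3295] joints [ -8.7608   1.7532 -25.1205 -19.9154 -37.287   37.4671]
flange in slot mm [-1.5576  0.6779 27.0269] tip mm [ -1.7933   0.7794 -42.9726]
rot err deg [-0.0503 -0.2144  0.0178] in slot axes [-0.083  -0.193   0.0685] units [-0.0001 -0.0006  0.    ]
shift units to h [ 0.0097 -0.     -0.004 ] n unit per mm [-0.0019 -0.0005  0.0035]
```

Request:
send_rows([
  [1,[0.012,0.001,-0.013],[-0.0001,-0.0005,0]],
  [1,[0.01,0.0025,-0.017],[0,0,0]],
  [1,[0.01,0.0025,-0.017],[0,0,0]],
])

```text
clock: 7.55
tool_pos: [0.559, -0.1864, 0.1902]
orientation: [179.9, 29.9, -164.5]
force: [-1.8, -0.6, -2.1]
opening: 0.0217
```

```bash
python3 goal.py 5
```

```text
clk 7.55 pos [ 0.559  -0.1864  0.1902] rpy [ 179.8886   29.8545 -164.4619] F [-1.7953 -0.5644 -2.1047] open 0.021725599199703755
F slot [-2.6813 -0.0608 -0.8822] joints [ -8.4344   3.2506 -25.3938 -20.577  -35.4866  38.0948]
flange in slot mm [-1.5165  0.4844 10.7376] tip mm [ -1.6941   0.5828 -59.2621]
rot err deg [-0.0539 -0.1661  0.0063] in slot axes [-0.0805 -0.1455  0.0538] units [-0.0001 -0.0005  0.    ]
shift units to h [ 0.0165  0.0027 -0.0169] n unit per mm [-0.0019 -0.0005  0.0035]
```

Request:
send_rows([
  [1,[0.0125,0.002,-0.017],[-0.0001,-0.0004,0]],
  [1,[0.008,0.002,-0.014],[0,0,0]],
])

```text
clock: 7.75
tool_pos: [0.5644, -0.1853, 0.1813]
orientation: [180.0, 30.0, -164.4]
force: [-2.8, -0.4, -1.3]
opening: 0.022
```

```bash
python3 goal.py 0
```

```text
clk 7.75 pos [ 0.5644 -0.1853  0.1813] rpy [ 179.9579   29.9614 -164.4298] F [-2.8427 -0.365  -1.3191] open 0.021990613874448756
F slot [-3.1157  0.4129  0.2757] joints [ -8.2355   4.2204 -25.5398 -21.0529 -34.2651  38.5674]
flange in slot mm [-1.1274  0.1172  0.3146] tip mm [ -1.1745   0.1504 -69.6854]
rot err deg [-0.0247 -0.047   0.0088] in slot axes [-0.0272 -0.0386  0.0258] units [-0.0001 -0.0001  0.    ]
shift units to h [0.0045 0.0008 0.0011] n unit per mm [-0.0019 -0.0005  0.0035]
```

Request:
send_rows([
  [1,[0.005,0.0013,-0.009],[0,0,0]],
])

```text
clock: 7.85
tool_pos: [0.565, -0.1855, 0.1803]
orientation: [-180.0, 29.9, -164.3]
force: [-33.2, -1.2, 35.8]
opening: 0.0221
```

```bash
python3 goal.py 0
```

```text
clk 7.85 pos [ 0.565  -0.1855  0.1803] rpy [-179.9746   29.9315 -164.3217] F [-33.1959  -1.2009  35.7883] open 0.022125426173571255
F slot [-10.075    7.7703  47.1416] joints [ -8.2256   4.3454 -25.5347 -21.0575 -34.1651  38.6806]
flange in slot mm [-1.1708 -0.1979 -0.7948] tip mm [ -1.2544  -0.1811 -70.7948]
rot err deg [ 0.0396 -0.06   -0.0657] in slot axes [-0.0138 -0.0685 -0.0679] units [ 0.0001 -0.0002 -0.0002]
shift units to h [0.0021 0.0014 0.0051] n unit per mm [-0.0019 -0.0005  0.0035]
```

It is seated: about 47 N along the deck normal at h ≈ 0. I relax the push and open the gripper.

Request:
send_rows([
  [1,[0,0,0],[0,0,0]],
  [0.3,[0,0,0],[0,0,0]],
  [0.4,[0,0,0],[0,0,0]],
  [0.5,[0,0,0],[0,0,0]],
  [0.5,[0,0,0],[0,0,0]],
  [0.3,[0,0,0],[0,0,0]],
  [0.2,[0,0,0],[0,0,0]],
  [0.2,[0,0,0],[0,0,0]],
])

```text
clock: 8.65
tool_pos: [0.5688, -0.186, 0.1836]
orientation: [-179.7, 30.4, -164.2]
force: [0.2, -0.3, 0.2]
opening: 0.0624
```

```bash
python3 goal.py 70
```

```text
clk 8.65 pos [ 0.5688 -0.186   0.1836] rpy [-179.7121   30.3685 -164.2109] F [ 0.2093 -0.2926  0.2069] open 0.06244264137879194
F slot [ 0.2099 -0.3381  0.1177] joints [ -8.1886   4.295  -25.2956 -21.0773 -33.953   38.7014]
flange in slot mm [ 3.6534 -1.7515  0.2885] tip mm [  4.1045  -1.9864 -69.7097]
rot err deg [ 0.1399  0.4221 -0.0444] in slot axes [ 0.1928  0.3689 -0.1625] units [ 0.0004  0.0012 -0.0001]
shift units to h [-0.148  -0.0342  0.2344] n unit per mm [-0.0019 -0.0005  0.0035]
```

Request:
send_rows([
  [0.2,[-0.037,-0.008,0.058],[0.0004,0.0012,0]],
  [0.2,[-0.037,-0.008,0.058],[0,0,0]],
  [0.2,[-0.037,-0.008,0.058],[0,0,0]],
  [0.2,[-0.04,-0.01,0.07],[0,0,0]],
  [0.2,[-0.06,-0.015,0.1],[0,0,0]],
  [0.2,[-0.08,-0.02,0.12],[0,0,0]],
  [0.2,[-0.1,-0.02,0.1],[0,0,0]],
  [0.2,[-0.15,0.05,0.05],[0,0,0]],
  [0.2,[0,0,0],[0,0,0]],
])

```text
clock: 9.55
tool_pos: [0.4278, -0.196, 0.3414]
orientation: [180.0, 29.8, -164.4]
force: [0.8, 0.2, 0.3]
opening: 0.0701
```

```bash
python3 - <<'E'
from h import *
for n,x in (('scene',(130,140,250,260)),('top',(300,130,420,250))):
    s=save(n,n+'4')
    cv2.imwrite(f'pics/c4_{n}.png',cv2.resize(s['color'][x[1]:x[3],x[0]:x[2]],None,fx=5,fy=5,interpolation=2))
E
```

```text
(no output)
```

View pics/c4_scene.png

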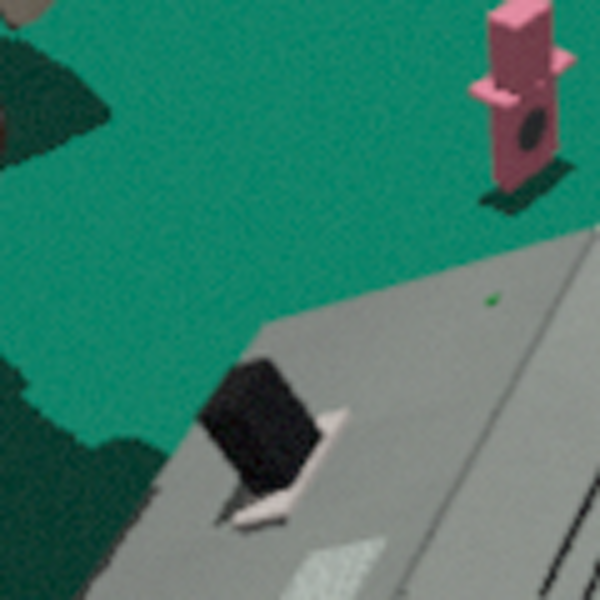

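View pics/top4.png

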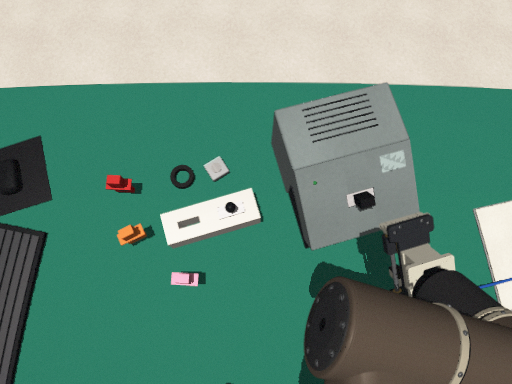

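The carrier stands in the slot with its flange on the deck, at about (280,490) in the scene crop. The spare, tape and case have not moved. I check seating numerically.

```bash
python3 - <<'E'
from h import *
np.set_printoptions(precision=1,suppress=True)
RS=R.from_euler('z',15.6,degrees=True).as_matrix()@R.from_euler('y',-30,degrees=True).as_matrix(); M=np.array([.572,-.1833,.17])
def rect(a,b,z): return np.array([(a,b,z),(a,-b,z),(-a,-b,z),(-a,b,z)])/1000
for n,x in (('scene',(165,195,215,255)),('top',(335,175,390,225))):
    s=load(n+'4'); k=10
    im=cv2.resize(s['color'][x[1]:x[3],x[0]:x[2]],None,fx=k,fy=k,interpolation=2)
    for P,c in ((rect(15,33,4),(0,255,255)),(rect(15,33,0),(0,200,0)),(rect(11,17,49),(0,0,255))):
        q=(proj(s,(P+[-.0012,0,0])@RS.T+M)-[x[0],x[1]]+.5)*k-.5
        cv2.polylines(im,[np.round(q).astype(int)],True,c,1)
    cv2.imwrite(f'pics/ov4_{n}.png',im)
    C=(cloud(s)-M)@RS*1000
    m=(abs(C[...,0])<18)&(abs(C[...,1])<24)&(C[...,2]>42)&(C[...,2]<58)
    P=C[m]; print(n,'blocktop',len(P),P.mean(0),np.median(P,0),P.min(0),P.max(0))
    m=(abs(C[...,0])<60)&(abs(C[...,1])<60)&(abs(C[...,2])<3)&((abs(C[...,0])>20)|(abs(C[...,1])>37)); print(' deck z',np.median(C[m],0))
    m=(abs(C[...,0])<12)&(abs(C[...,1])>22)&(abs(C[...,1])<31)&(C[...,2]<8)&(C[...,2]>-3); print(' flange top',m.sum(),np.median(C[m],0))
E
```

```text
scene blocktop 137 [ 1.3 -1.7 47.6] [ 2.6 -2.9 48.6] [-14.3 -16.5  42. ] [12.7 20.1 52.1]
 deck z [ 23.1 -17.1   0.3]
 flange top 36 [  3.  -27.3   3.9]
top blocktop 153 [-2.5  1.3 47.7] [-2.6  1.2 47.8] [-14.3 -16.5  42.1] [ 8.7 18.3 52.1]
 deck z [ 6.9  6.3 -0.8]
 flange top 64 [ 2.7 23.7  3.2]
```

View pics/ov4_scene.png

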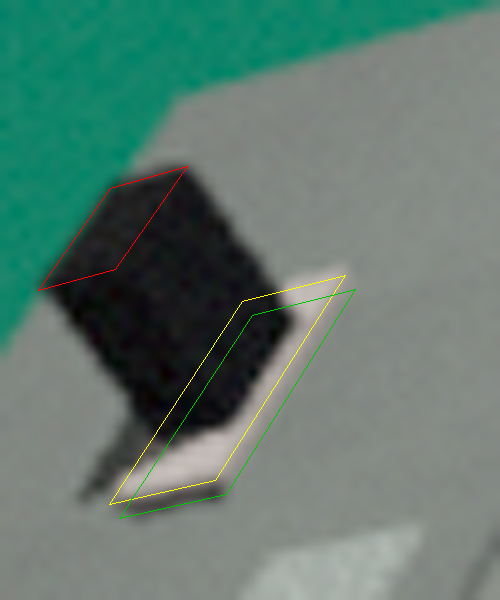

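View pics/ov4_top.png

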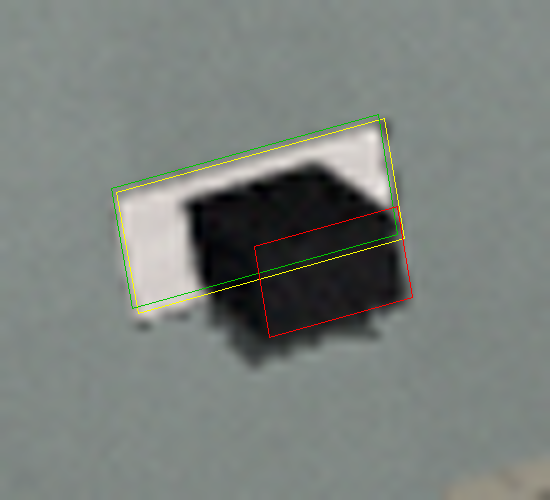

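```bash
python3 - <<'E'
from plant import order,sensors
o=sensors.get_obs(); print(o['clock'],o['force']); print(order.close_job())
E
```

```text
9.65 [ 0.34967217 -0.67380117 -0.21540707]
the job is handed in; nothing more can be done
None
```

I took the block-grip carrier out of the rack and pushed it fully home into the analyser's sloping slot. I then let go, backed the arm well clear and handed the job in at 9.65 s on the robot's clock.

- **Insertion:** The carrier itself pushed the flap open, with about 4–5 N of resistance along the slot as the flap started to open. The fingers stayed above the flange the whole way, so they should not have touched the flap. I could not read the flap angle, so I did not check it directly.
- **Seating:** The push ended with about 47 N along the slot, at the wrist, as the flange met the deck. That is above the 40 N limit for the arm or gripper body, but it went through the gripped carrier. The wrist force limit is 120 N.
- **Flushness:** Depth readings put the flange's top face about 3.6–4.0 mm above the deck, which is flush for a 4 mm flange.
- **Position:** The outline overlays put the carrier 1–3 mm from the mouth's centre, slightly down the slope.
- **Squareness:** The carrier was within about 0.1° of square to the deck before release. The overlay afterwards agrees to about 2°.
- **Other objects:** In the last top picture, the spare carrier, tape, case and coloured look-alikes are where they started, judged by eye.

The block-top position differed by 2–4 mm between the two cameras. I put this down to edge pixels and camera calibration.

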